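Show the gel comb to the inspection camera

TASK

Clear the bench camera's viewing mark by sliding the amber bottle, without lifting or tipping it, across the stand into the other round mark, and let go of it. Then draw the comb with five wide teeth and the short, tall grip up out of the gel tank and hold it still in the air straight above the emptied viewing mark, upright with the teeth down, the middle of its toothed part level with the lens and its broad face square to the lens. Finish while holding it there, and leave everything else where it stands.

Things in the scene. Friction and masses are not known exactly. Their poses are not given: they have to be found in the camera images.
- comb_center (a point): Centre of the comb to show: white plastic, upright in a slot across the gel tank, 78 mm tall, 108 mm wide, about 45 g; 39 mm above the teeth's tips. z up, x normal to its broad face (either face will do), y along its width. Its grip, a tab 44 mm wide (y), 10 mm thick (x) and 36 mm tall, is the top of the comb; the grip's middle lies 21 mm above this point.
- comb_face (a point): Middle of the same comb's toothed part, 20 mm above the tips (19 mm below comb_center), same axes: this is what the camera has to see.
- view (a point): Viewing point: straight above the middle of the viewing mark, level with the lens's axis (150 to 190 mm above the table). Its x is level and points to the camera along the lens axis; z up. The comb's toothed middle belongs here, comb x along this x (either way round). The viewing mark is the black circle, 84 mm across, right in front of the lens on the stand's plate.
- park_mark (a point): The middle of the other round mark (84 mm diameter) on the plate's top, the same plate as the viewing mark, 120 to 140 mm to its side (+y of the view axes). The bottle goes here.
- bottle_center (a point): Amber glass bottle with a paper label and a blue screw cap, 106 mm tall, 0.17 to 0.34 kg, standing on the viewing mark. This point is its centre, 53 mm above its foot; z up. Body 56 mm in diameter up to 64 mm above the foot, shoulder narrowing to 78 mm, cap 36 mm in diameter from 80 to 106 mm above the foot.
- bottle: The same bottle; origin at the middle of its foot. Dragged by the cap it may pivot between the fingers and tip; held or pushed low on the body it slides steadily.
- comb: The same comb; origin at the middle of the teeth's tips, axes as above. From the tips up: five teeth 10 mm wide, 22 mm long, 4 mm thick; a web 76 mm wide and 4 mm thick from 22 to 30 mm; a shoulder bar 108 mm wide and 6 mm thick from 30 to 42 mm, which rests on the tank's side walls (so tips 30 mm above the table); the grip from 42 to 78 mm, free above the tank.
- tank: Gel tank, fixed: grey open trough 210 mm long (x), 96 mm wide (y), side walls 60 mm high, black end panels 68 mm high; origin under its centre, on the table. Two slots, 40 mm either side of its centre along x, hold a comb each; which is where varies. Lugs 10 mm high on the side walls hold the shoulder bars with 1 mm play each way: draw a comb straight up.
- station: The inspection stand, fixed: a grey base plate 8 mm thick, about 240 by 255 mm, carrying the two marks and the camera post; origin on the table under the middle of the viewing mark.
- lens_head: The black camera, fixed on the stand's post; its origin is the viewing point, same axes. The lens's front (34 mm across) is 91 mm off along +x; the camera's body reaches 22 mm above the lens axis. The aluminium post, 18 mm across, stands 155 mm off along +x; its top is 230 mm above the table.
- fine_center (a point): Leave alone: the other comb in the tank, with ten narrow teeth and a long, low grip bar (100 mm long, 16 mm high); 58 mm tall, 108 mm wide. This point is its centre.
- weight: Leave alone: steel calibration weight with a knob, 32 mm across, 42 mm tall, on the stand's plate behind the parking mark; origin under its centre.
- petri: Leave alone: stack of two Petri dishes, 90 mm across, 40 mm tall; origin under its centre.
- tip_box: Leave alone: blue pipette-tip box 90 x 120 x 65 mm; origin under its centre.
- tube_rack: Leave alone: yellow rack with four capped tubes, 60 x 150 x 88 mm; origin under its centre.
- reagent: Leave alone: bottle with a blue cap, 66 mm across, 135 mm tall; origin under its centre.
- flask: Leave alone: conical glass flask, 82 mm across, 110 mm tall; origin under its centre.

How it is judged (in metres and radians):
On the way, in this order (a step that is already met when the one before it is completed fails the run):
1. the bottle stands inside the parking mark, released, the comb still in the tank (horizontal distance between bottle_center and park_mark below 0.014 m and angle between bottle_center's own z axis and vertical below 0.1 rad and linear speed of bottle below 0.02 m/s and contact force between bottle and the fingers below 0.1 N and z of comb_center in the frame of tank below 0.085 m), for 0.2 s.
2. the comb is drawn up clear of the tank, in the fingers (z of comb_center in the frame of tank above 0.115 m and contact force between comb and the fingers above 0.5 N), for 0.1 s.
At the end, for the whole second after the job is handed in: Bottle upright and released inside the parking mark (axis within 14 mm of its middle). Comb held by the fingers alone, still: toothed middle within 15 mm of the viewing point sideways and 15 mm in height, upright within 0.15 rad, broad face square to the lens axis within 0.15 rad (horizontal distance between bottle_center and park_mark below 0.014 m and angle between bottle_center's own z axis and vertical below 0.1 rad and linear speed of each of bottle, comb below 0.02 m/s and contact force between bottle and the fingers below 0.1 N and horizontal distance between comb_face and view below 0.015 m and z of comb_face in the frame of view between -0.015 and 0.015 m and angle between comb_face's own z axis and vertical below 0.15 rad and angle between the x axis of comb_face and the x axis of view, either way round below 0.15 rad and contact force between comb and the fingers above 0.5 N and contact force between comb and station below 0.1 N and contact force between comb and lens_head below 0.1 N and contact force between comb and bottle below 0.1 N); the arm keeps its last pose, push and grip.
It fails at once if the bottle is lifted off the stand's plate (8 mm) (height (world z) of bottle_center above 0.069 m).
It fails at once if the bottle is tipped (0.25 rad) (angle between bottle_center's own z axis and vertical above 0.25 rad).
It fails at once if another thing is shifted (20 mm) (distance of any of fine_center, weight, petri, tip_box, tube_rack, reagent, flask from where it was at the start of the episode above 0.02 m).
It also fails if it takes over 64 s, if anything falls off the work surface, if the arm or the gripper's body presses on something with over 40 N, if the wrist force passes 120 N, or if a joint passes its speed limit or range.

ROBOT

A 6-joint arm with a two-finger parallel gripper is mounted at the origin on the work surface. World frame = base frame: x ahead of the robot, y to its left, z up, the work surface at z = 0. Lengths are in mm, angles in degrees, forces in N, time in s.
With the tool pointing down it reaches from about 300 to 850 mm from the base axis. Payload 4.2 kg.
Tool frame: the origin (TCP) lies midway between the tips of the shut fingers; the grasp point (between the pads) lies env.hold_point_z behind it (env.hold_point_z is the distance from the TCP to the grasp point, in mm); z points along the fingers, y is the line along which they close (so a half turn about z gives the same grasp; the last joint's range is limited). The gripper opens to 91 mm and grips with 3 to 60 N. Pads are 32 mm wide; open, the fingers measure 118 mm over their backs; the gripper's body (76 mm by 178 mm) begins 60 mm behind the grasp point.
Start: joints at [-67.609, 18.312, 89.639, -0, 72.044, -1.146], TCP at [229.627, -527.176, 213.976] pointing down, gripper open.
Joint ranges: [-177.97, 177.97], [-48.28, 115.42], [12.27, 149.76], [-77.06, 257.06], [2.81, 150.46], [-146.56, 146.56]. Speed limits (degrees/s): [147.25, 147.25, 180, 180, 180, 180].

INTERFACE

Orientations are given as [roll, pitch, yaw] about the fixed x, y, z axes, in that order (R = Rz(yaw) Ry(pitch) Rx(roll)).
In Python, from workcell import env, viewer, spotter gives the robot as it stands.
- The arm moves only by the tool apply_moves, never from a script. Its arguments are lists of equal length, an entry for each row: "delta_pos": the shift along the world's x, y, z normalised to -1 to 1, where 1 is 120 mm, a list of three; "rot": the turn, a rotation vector about the world's x, y, z normalised to -1 to 1, where 1 is 1.5 rad, a list of three; "hand": the opening, from 0 (shut) to 1 (fully open). A call has 1 to 10 rows; each row is the pose to reach, as a shift and turn from the pose commanded when the call began; what a row does not reach only later rows make up. A row lasts 1/12 s, in which the tool goes at most 41.7 mm and 7.16 degrees, less where a joint would pass 70% of its speed; a pose out of reach is approached as far as the arm can. A call with a number of a shift or a turn outside -1 to 1 is refused whole. A call with a gripper value outside its range is refused whole. The fingers move at their own pace and stop on an object; "newtons" is the grip in N (left out, the last holds). Time passes only in rows, so rows that repeat a pose let the fingers close. It gives the time, the measured TCP pose, the force, the opening and the grip force at its end, in the units of the state.
- env.state(): the state, without advancing time (a new reading comes with each control period).
- viewer.grab_frame(name): name is "scene" or "top" or "wrist"; returns a dict with "pixels" (384x512x3 uint8, red, green, blue), "camera_matrix" (3x3 intrinsics, pixels), "R" (3x3) and "t" (3): a world point X has camera coordinates R X + t; the wrist camera has in their place "mount" (4x4, takes a point from camera to tool coordinates, whose origin is the TCP and whose axes are the flange's). Camera axes: x right, y down, z forward; pixel columns grow to the right and rows downward; lengths in mm; the calibration is good to about 2 mm. A picture is of the moment at which its call begins: read the wrist's pose just before it. There is no depth.
- env.job_done(): hands the job in; it is judged then, once.
Trained networks look in a picture, given as the dict that the camera call returned (one of the last four; its "shot" number tells which), for a name from the list of things; names that differ only in an ending like _2 or _b are one class to them, and where a whole thing is asked for, a point or a joint stands for the part that bears it (a point fixed in the world has none). Each returns a list of dicts, best first, with "score" (0 to 1); they miss things now and then, are a little off and sometimes report something else, mostly with a low value. They report only what shows in the picture. A call takes as long as a camera call.
- spotter.trace(picture, query): "mask" (384x512 bool, what is visible of it) and "box" ([centre column, centre row, width, height] in pixels, round what is visible of it).
- spotter.landmark_of(picture, query): "position" ([column, row] in pixels: a listed point, or the origin of a listed thing).
The state is a dict: "time_s": time; "qpos": joint angles; "qvel": joint speeds; "effort": joint torques, N m; "ee_pos": TCP position; "ee_rot": TCP orientation; "force": force on the tool from outside, world axes, zero at the start; "torque": the same for the moment, N m; "gripper_width": finger opening in mm; "gripper_force": force on a finger pad.
Only numpy, scipy, OpenCV 4.12 (cv2) and the standard library are available. Lean on these libraries where they do the work, as an engineer would, in place of code of your own. Each camera call takes 0.05 s, during which the arm holds its last target. There are 200 camera calls.

## Working session

There is one attempt and no reset: what is moved stays moved. The work goes in short steps, Python scripts to look and compute and a tool call to move; the robot and the scene stay as the last step left them, time stands still between calls to the robot, and variables do not carry over. Pictures are saved under pics/ and viewed, at most 10 in all, crops included, and the job is handed in when it is done.

Besides the shell and the picture viewer there is one more tool, called after "Call:" as a command line: name --argument value ..., lists and objects as JSON in quotes. apply_moves: Moves the arm, as the interface text tells. Its arguments: {"type":"object","properties":{"delta_pos":{"type":"array"},"rot":{"type":"array"},"hand":{"type":"array"},"newtons":{"type":"number"}},"required":["delta_pos","rot","hand"]}

```bash
mkdir -p pics
cat > h.py <<'E'
import numpy as np, cv2
from workcell import env, viewer, spotter
def ray(f,px):
    K=f["camera_matrix"];d=np.linalg.inv(K)@np.array([px[0],px[1],1.])
    R,t=np.array(f["R"]),np.array(f["t"]);return -R.T@t, R.T@d
def atz(f,px,z):
    c,d=ray(f,px);return c+d*(z-c[2])/d[2]
def tri(rs):
    A=np.zeros((3,3));b=np.zeros(3)
    for c,d in rs:
        d=d/np.linalg.norm(d);P=np.eye(3)-np.outer(d,d);A+=P;b+=P@c
    return np.linalg.solve(A,b)
def proj(f,X):
    p=f["camera_matrix"]@(np.array(f["R"])@np.array(X)+np.array(f["t"]));return p[:2]/p[2]
def wrist():
    from scipy.spatial.transform import Rotation as Ro
    s=env.state();f=viewer.grab_frame("wrist")
    T=np.eye(4);T[:3,:3]=Ro.from_euler('xyz',s["ee_rot"],degrees=True).as_matrix();T[:3,3]=s["ee_pos"]
    M=np.linalg.inv(T@np.array(f["mount"]));f["R"]=M[:3,:3];f["t"]=M[:3,3];return f
def save(f,n,s=1.5):
    cv2.imwrite(f"pics/{n}.png",cv2.resize(cv2.cvtColor(f["pixels"],cv2.COLOR_RGB2BGR),None,fx=s,fy=s))
E
python3 - <<'E'
from h import *
print(env.hold_point_z, env.state())
F={n:viewer.grab_frame(n) for n in("scene","top")}
for n in F: save(F[n],n)
for q in ["comb_center","comb_face","view","park_mark","bottle_center","bottle","comb","tank","station","fine_center","weight"]:
    r={}
    for n in F:
        o=spotter.landmark_of(F[n],q)
        if o: r[n]=(np.round(o[0]["position"],1),round(o[0]["score"],2))
    X=tri([ray(F[n],r[n][0]) for n in r]) if len(r)==2 else None
    err=[np.round(np.linalg.norm(proj(F[n],X)-r[n][0]),1) for n in r] if X is not None else None
    print(q,r,None if X is None else np.round(X,1),err)
E
```

```text
18.8 {'time_s': 0.0, 'qpos': array([-6.76080140e+01,  1.83504168e+01,  8.97056131e+01,  6.24153580e-04,
        7.20429104e+01, -1.14747262e+00]), 'qvel': array([ 0.02610432, -0.03731177, -0.01155262,  0.07983899,  0.01519531,
       -0.00154159]), 'effort': array([ 1.41733672e-03, -4.12450254e+01, -2.31973743e+01,  7.26665184e-02,
        4.54784813e-02, -1.42946469e-04]), 'ee_pos': array([ 229.4445155 , -526.69766947,  213.13791826]), 'ee_rot': array([-1.79901091e+02, -2.57465941e-03,  2.35392634e+01]), 'force': array([-1.24623098, -0.56504415, -0.92960065]), 'torque': array([-0.02031861,  0.01118366, -0.07166334]), 'gripper_force': 0.0, 'gripper_width': 91.01421504147734}
comb_center {'scene': (array([180.5, 236.1]), 0.88), 'top': (array([323.8, 206.1]), 0.62)} [ 501.9 -206.2   72. ] [np.float64(0.2), np.float64(0.2)]
comb_face {'scene': (array([183.7, 236.1]), 0.72), 'top': (array([320.8, 209.4]), 0.5)} [ 493.6 -194.2   52.5] [np.float64(0.7), np.float64(0.5)]
view {} None None
park_mark {'scene': (array([301.9, 167.5]), 0.35), 'top': (array([192.6, 202. ]), 0.59)} [538.7 298.9  
[... 351 characters left out ...]
(array([187.1, 243.7]), 0.64), 'top': (array([325. , 205.2]), 0.49)} [ 513.4 -206.8   45.3] [np.float64(2.8), np.float64(2.0)]
tank {'scene': (array([198.1, 252.8]), 0.68), 'top': (array([316. , 204.7]), 0.82)} [ 523.9 -179.7  -16. ] [np.float64(2.0), np.float64(1.5)]
station {'scene': (array([280.1, 184.9]), 0.91), 'top': (array([224.4, 200.4]), 0.63)} [542.  175.3  26.6] [np.float64(0.7), np.float64(0.6)]
fine_center {'scene': (array([187.3, 242.6]), 0.58), 'top': (array([318.8, 184.8]), 0.61)} [ 566.9 -204.8  107.7] [np.float64(8.0), np.float64(5.7)]
weight {'scene': (array([329.7, 187. ]), 0.45), 'top': (array([193.4, 174.5]), 0.51)} [654.8 301.4   2.9] [np.float64(1.4), np.float64(1.2)]
```

View pics/scene.png

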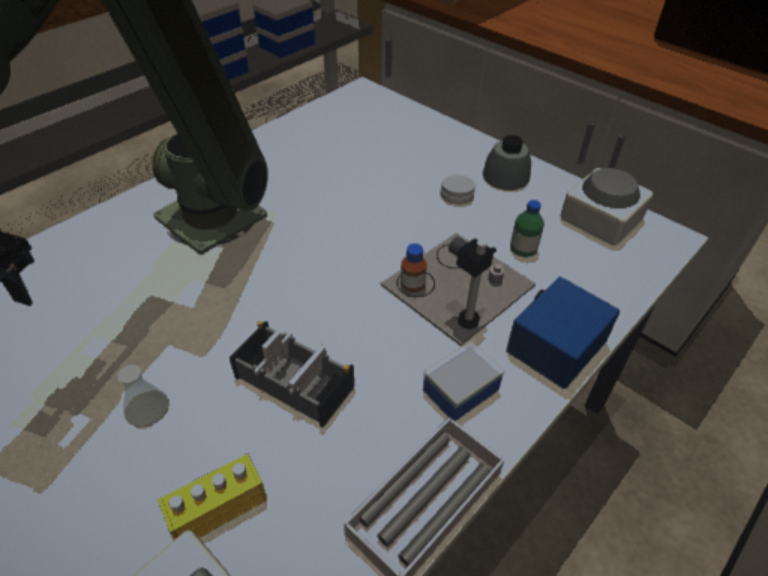

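View pics/top.png

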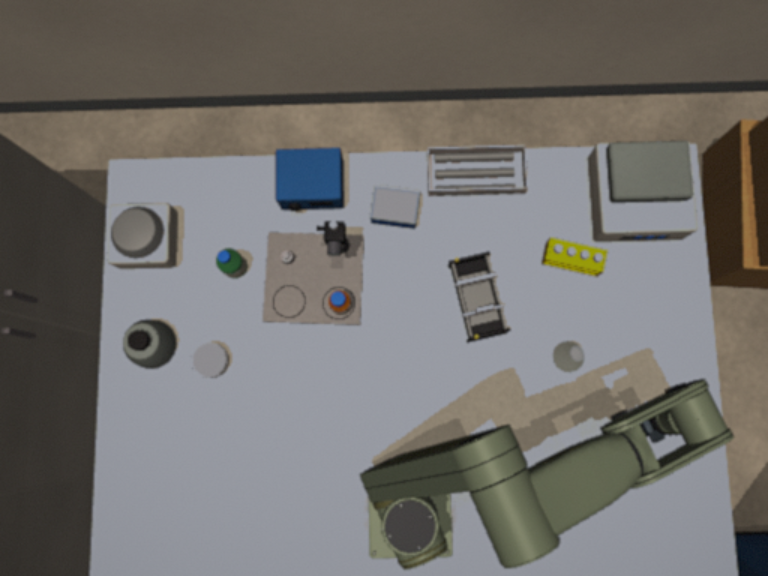

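The scene picture shows the bottle on the near right mark at (413,270), and the empty mark beside it. The tank at (292,370) has the tall-grip comb on its robot side. The top picture shows the bottle at (339,301), the empty mark at (289,301), the combs at (487,309) and (477,280), and the camera at (335,235).

Run:
```python
from h import *
F={n:viewer.grab_frame(n) for n in("scene","top")}
t=F["top"]
print("park",atz(t,(289/1.5,301/1.5),8),"view ring",atz(t,(337.5/1.5,303/1.5),8),"cap",atz(t,(339.5/1.5,298/1.5),114))
print("plate corners",[np.round(atz(t,np.array(p)/1.5,8)[:2]) for p in [(267,232),(363,228),(360,324),(264,322)]])
print("grip1",atz(t,(487/1.5,308/1.5),108),"grip2",atz(t,(477/1.5,279/1.5),88))
print("tank ends",atz(t,(470/1.5,258/1.5),68),atz(t,(489/1.5,332/1.5),68))
for q in ["lens_head","view","petri","tip_box","tube_rack","reagent","flask"]:
    r={}
    for n in F:
        o=spotter.landmark_of(F[n],q)
        if o: r[n]=o[0]["position"]
    X=tri([ray(F[n],r[n]) for n in r]) if len(r)==2 else None
    print(q,r,X)
f=wrist();print(np.round(f["mount"],3))
print(f["camera_matrix"])
```

```text
park [545.33178238 300.12753697   8.        ] view ring [536.84169802 173.0812835    8.        ] cap [533.33693519 158.25809558 114.        ]
plate corners [array([733., 359.]), array([737., 103.]), array([480., 115.]), array([492., 365.])]
grip1 [ 500.11052487 -205.16246462  108.        ] grip2 [ 576.92287408 -185.51209083   88.        ]
tank ends [ 635.32675252 -171.89970355   68.        ] [ 444.84453269 -211.88399395   68.        ]
lens_head {'scene': [330.2, 186.3], 'top': [318.5, 200.6]} [648.39773187 -69.824371   297.24979812]
view {'scene': [184.3, 239.4]} None
petri {'scene': [303.3, 129.3], 'top': [143.0, 242.9]} [ 3.87682585e+02  4.97352473e+02 -1.72165469e-01]
tip_box {'scene': [307.4, 261.3], 'top': [263.5, 139.2]} [788.31533509  15.98188152   0.99853986]
tube_rack {'scene': [142.2, 341.5], 'top': [383.6, 173.7]} [ 6.36172961e+02 -4.52978364e+02 -1.28625043e-02]
reagent {'scene': [350.9, 165.4], 'top': [157.4, 176.4]} [648.46801975 442.530698     6.17674162]
flask {'scene': [97.1, 273.5], 'top': [322.1, 206.8]} [ 469.29204753 -316.69511873   58.97232346]
[[ 1.00000e-03 -9.56000e-01 -2.95000e-01  8.37850e+01]
 [ 1.00000e+00  0.00000e+00  0.00000e+00  1.07400e+00]
 [-0.00000e+00 -2.95000e-01  9.56000e-01 -1.70216e+02]
 [ 0.00000e+00  0.00000e+00  0.00000e+00  1.00000e+00]]
[[287.80774543   0.         252.96018589]
 [  0.         287.80774543 194.47679203]
 [  0.           0.           1.        ]]
```

Call:
apply_moves --delta_pos '[[0.43,0.97,0.4],[0.43,0.97,0.4],[0.43,0.97,0.4],[0.43,0.97,0.4],[0.43,0.97,0.4]]' --rot '[[0,0,0.3],[0,0,0.3],[0,0,0.3],[0,0,0.3],[0,0,0.3]]' --hand '[1,1,1,1,1]'

```text
time_s: 2.47
ee_pos: [282.5, -409.0, 263.9]
ee_rot: [179.8, 0.0, 49.6]
force: [-0.8, -0.5, -0.2]
gripper_width: 91.2
gripper_force: 0.0
```

Call:
apply_moves --delta_pos '[[0.43,0.97,0],[0.43,0.97,0],[0.43,0.97,0],[0.43,0.97,0],[0.43,0.97,0]]' --rot '[[0,0,0.3],[0,0,0.3],[0,0,0.3],[0,0,0.3],[0,0,0.3]]' --hand '[1,1,1,1,1]'

```text
time_s: 2.88
ee_pos: [333.3, -293.4, 261.7]
ee_rot: [-180.0, 0.0, 75.3]
force: [0.4, 0.2, -0.3]
gripper_width: 91.3
gripper_force: 0.0
```

Call:
apply_moves --delta_pos '[[0.43,0.97,0],[0.43,0.97,0],[0.43,0.97,0],[0.43,0.97,0],[0.43,0.97,0]]' --rot '[[0,0,0.3],[0,0,0.3],[0,0,0.3],[0,0,0.3],[0,0,0.3]]' --hand '[1,1,1,1,1]'

```text
time_s: 3.3
ee_pos: [385.2, -177.8, 261.7]
ee_rot: [-180.0, 0.0, 100.9]
force: [0.3, -0.2, 0.7]
gripper_width: 91.4
gripper_force: 0.0
```

Call:
apply_moves --delta_pos '[[0.43,0.97,0],[0.43,0.97,0],[0.43,0.97,0],[0.43,0.97,0],[0.43,0.97,0]]' --rot '[[0,0,0.3],[0,0,0.3],[0,0,0.3],[0,0,0.3],[0,0,0.3]]' --hand '[1,1,1,1,1]'

```text
time_s: 3.72
ee_pos: [437.0, -62.0, 261.5]
ee_rot: [-179.9, 0.0, 126.6]
force: [-0.3, -0.9, -0.0]
gripper_width: 91.4
gripper_force: 0.0
```

Call:
apply_moves --delta_pos '[[0.43,0.97,0],[0.43,0.97,0],[0.43,0.97,0],[0.43,0.97,0],[0.43,0.97,0]]' --rot '[[0,0,0.3],[0,0,0.3],[0,0,0.3],[0,0,0.3],[0,0,0.3]]' --hand '[1,1,1,1,1]'

```text
time_s: 4.13
ee_pos: [488.7, 53.7, 261.3]
ee_rot: [-179.9, -0.0, 152.2]
force: [-0.9, -0.7, -0.4]
gripper_width: 91.2
gripper_force: 0.0
```

Call:
apply_moves --delta_pos '[[0.43,0.97,0],[0.43,0.97,0],[0.43,0.97,0],[0.43,0.97,0],[0.43,0.97,0],[0.43,0.97,0]]' --rot '[[0,0,0.3],[0,0,0.3],[0,0,0.3],[0,0,0.3],[0,0,0.3],[0,0,0.3]]' --hand '[1,1,1,1,1,1]'

```text
time_s: 4.63
ee_pos: [539.5, 168.5, 261.6]
ee_rot: [-179.9, -0.1, 177.8]
force: [-0.6, 0.6, -1.2]
gripper_width: 91.3
gripper_force: 0.0
```

Run:
```python
from h import *
f=wrist();save(f,"w1")
o=spotter.landmark_of(f,"park_mark");print([(x["position"],x["score"],atz(f,x["position"],8)) for x in o[:2]])
for q,z in (("bottle_center",61),("bottle",8),("station",0),("view",170),("lens_head",170)):
    o=spotter.landmark_of(f,q);print(q,[(x["position"],round(x["score"],2),np.round(atz(f,x["position"],z))) for x in o[:2]])
```

```text
[]
bottle_center [([251.0, 165.5], 0.74, array([530., 165.,  61.]))]
bottle [([251.1, 157.9], 0.65, array([530., 165.,   8.]))]
station [([257.3, 158.2], 0.86, array([532., 174.,   0.]))]
view [([259.6, 159.7], 0.71, array([503., 175., 170.]))]
lens_head [([256.7, 159.0], 0.56, array([503., 172., 170.]))]
```

View pics/w1.png

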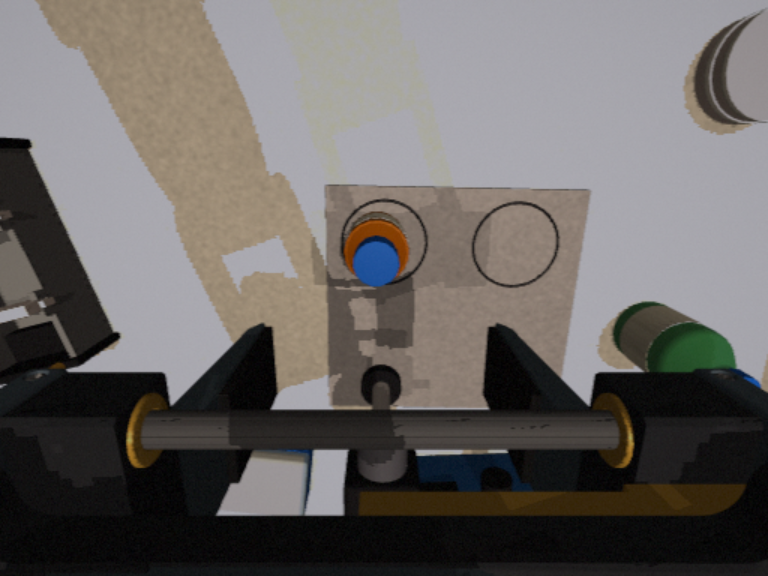

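The wrist picture shows the view ring spanning x 341–428, y 199–283 and the park ring spanning x 472–559, y 202–287. The bottle cap is at (376,263). The lens and post are below, near (381,385).

Run:
```python
from h import *
f=wrist()
g=cv2.cvtColor(f["pixels"],cv2.COLOR_RGB2GRAY).astype(int)
def ring(c0):
    best=None
    for it in range(3):
        P=[];W=[]
        for a in np.radians(np.arange(0,360,5)):
            rs=np.arange(36,49,.5)
            px=np.array([proj(f,[c0[0]+r*np.cos(a),c0[1]+r*np.sin(a),8]) for r in rs])
            v=cv2.remap(g.astype(np.float32),px[:,0].astype(np.float32)[None],px[:,1].astype(np.float32)[None],1)[0]
            if np.median(v)-v.min()>25 : P.append(c0[:2]+rs[v.argmin()]*np.array([np.cos(a),np.sin(a)]))
        P=np.array(P)
        A=np.c_[2*P,np.ones(len(P))];
        m=np.ones(len(P),bool)
        for _ in range(4):
            s=np.linalg.lstsq(A[m],(P[m]**2).sum(1),rcond=None)[0];r=np.sqrt(s[2]+s[:2]@s[:2])
            e=abs(np.linalg.norm(P-s[:2],axis=1)-r);m=e<1.5
        c0=s[:2]
    return np.round(s[:2],1),round(r,1),m.sum()
for b in [(341,428,199,283),(472,559,202,287)]:
    c=atz(f,((b[0]+b[1])/3,(b[2]+b[3])/3),8);print(c,ring(c[:2]))
print("cap",atz(f,(376.5/1.5,262/1.5),114))
for q in ("bottle",):
    m=spotter.trace(f,q)[0];print(m["box"])
hs=cv2.cvtColor(f["pixels"],cv2.COLOR_RGB2HSV)
b=(hs[...,0]>100)&(hs[...,0]<125)&(hs[...,1]>150)&(hs[...,2]>90);n,l,st,ce=cv2.connectedComponentsWithStats(b.astype(np.uint8))
i=[k for k in range(1,n) if abs(ce[k]-[251,175]).max()<8];print([(st[k],ce[k],atz(f,ce[k],114)) for k in i])
```

```text
[534.17016346 174.52916987   8.        ] (array([535.5, 171.1]), np.float64(41.9), np.int64(56))
[541.93214259 304.8040271    8.        ] (array([542.9, 301.3]), np.float64(41.8), np.int64(72))
cap [530.29469351 167.38138168 114.        ]
[248.0, 168.3, 46.2, 49.3]
[(array([234, 161,  30,  30, 715], dtype=int32), array([248.54545455, 175.32447552]), array([530.96903215, 164.57008127, 114.        ]))]
```

Call:
apply_moves --delta_pos '[[-0.071,-0.033,-0.3],[-0.071,-0.033,-0.6],[-0.071,-0.033,-0.91],[-0.071,-0.033,-0.91],[-0.071,-0.033,-0.91],[-0.071,-0.033,-0.91]]' --rot '[[0,0,0],[0,0,0],[0,0,0],[0,0,0],[0,0,0],[0,0,0]]' --hand '[1,1,1,1,1,1]'

```text
time_s: 5.58
ee_pos: [532.2, 167.7, 154.8]
ee_rot: [179.9, 0.2, 178.2]
force: [0.2, 0.5, 1.0]
gripper_width: 91.2
gripper_force: 0.0
```

Run:
```python
from h import *
print(env.state()["ee_pos"])
f=wrist();save(f,"w2")
hs=cv2.cvtColor(f["pixels"],cv2.COLOR_RGB2HSV)
b=(hs[...,0]>100)&(hs[...,0]<125)&(hs[...,1]>150)&(hs[...,2]>90);n,l,st,ce=cv2.connectedComponentsWithStats(b.astype(np.uint8))
for k in range(1,n):
    if st[k][4]>300: print(st[k],ce[k],atz(f,ce[k],114))
```

```text
[532.17050955 167.7216419  154.77540269]
[ 229  195   44   41 1023] [250.84066471 212.57869013] [528.5189944  165.20141466 114.        ]
```

View pics/w2.png

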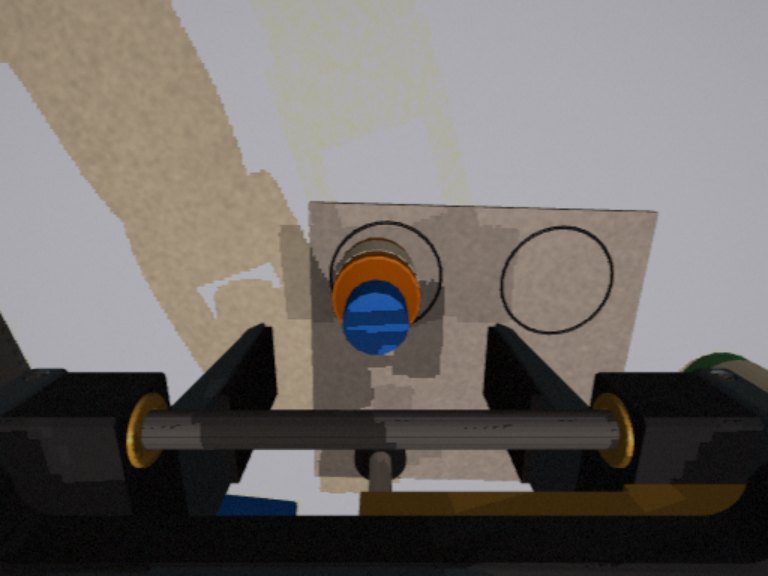

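The cap is at (376,319), centred between the fingers, so I'm descending now. The rings are still visible.

Call:
apply_moves --delta_pos '[[0,-0.018,-0.25],[0,-0.018,-0.5],[0,-0.018,-0.75],[0,-0.018,-0.917],[0,-0.018,-0.917],[0,-0.018,-0.917],[0,-0.018,-0.917]]' --rot '[[0,0,0],[0,0,0],[0,0,0],[0,0,0],[0,0,0],[0,0,0],[0,0,0]]' --hand '[1,1,1,1,1,1,1]'

```text
time_s: 6.22
ee_pos: [532.9, 165.8, 45.3]
ee_rot: [179.9, 0.3, 178.2]
force: [-0.0, 0.3, 0.6]
gripper_width: 91.3
gripper_force: 0.0
```

Call:
apply_moves --delta_pos '[[0,0,0],[0,0,0],[0,0,0],[0,0,0],[0,0,0],[0,0,0],[0,0,0],[0,0,0]]' --rot '[[0,0,0],[0,0,0],[0,0,0],[0,0,0],[0,0,0],[0,0,0],[0,0,0],[0,0,0]]' --hand '[0.7,0.66,0.6,0.55,0.5,0.5,0.5,0.5]' --newtons 8

```text
time_s: 6.88
ee_pos: [530.8, 165.2, 43.0]
ee_rot: [180.0, 0.0, 178.2]
force: [0.1, 0.2, 3.1]
gripper_width: 56.0
gripper_force: 8.0
```

Call:
apply_moves --delta_pos '[[0.006,0.06,0],[0.012,0.13,0],[0.018,0.2,0],[0.025,0.27,0],[0.031,0.34,0],[0.037,0.41,0],[0.043,0.47,0],[0.049,0.53,0],[0.052,0.57,0],[0.052,0.57,0]]' --rot '[[0,0,0],[0,0,0],[0,0,0],[0,0,0],[0,0,0],[0,0,0],[0,0,0],[0,0,0],[0,0,0],[0,0,0]]' --hand '[0.5,0.5,0.5,0.5,0.5,0.5,0.5,0.5,0.5,0.5]'

```text
time_s: 7.72
ee_pos: [537.2, 235.0, 43.0]
ee_rot: [180.0, 0.0, 178.3]
force: [-0.3, -2.0, 4.3]
gripper_width: 56.1
gripper_force: 8.0
```

Call:
apply_moves --delta_pos '[[0.006,0.06,0],[0.012,0.13,0],[0.018,0.2,0],[0.025,0.27,0],[0.031,0.34,0],[0.037,0.41,0],[0.043,0.47,0],[0.048,0.53,0],[0.048,0.56,0],[0.048,0.56,0]]' --rot '[[0,0,0],[0,0,0],[0,0,0],[0,0,0],[0,0,0],[0,0,0],[0,0,0],[0,0,0],[0,0,0],[0,0,0]]' --hand '[0.5,0.5,0.5,0.5,0.5,0.5,0.5,0.5,0.5,0.5]'

```text
time_s: 8.55
ee_pos: [542.8, 302.0, 43.0]
ee_rot: [180.0, 0.0, 178.3]
force: [-0.2, -3.0, 4.9]
gripper_width: 55.7
gripper_force: 8.0
```

Run:
```python
from h import *
s=env.state();print(s["ee_pos"],s["force"])
f=viewer.grab_frame("top");w=wrist()
big=cv2.resize(f["pixels"][120:240,160:280],None,fx=4,fy=4)
W=cv2.resize(w["pixels"],None,fx=.85,fy=.85)
o=np.zeros((480,800,3),np.uint8);o[:,:480]=big[:,:480];o[:300,480:800]=W[26:326,60:380]
cv2.imwrite("pics/c1.png",o[...,::-1])
hs=cv2.cvtColor(w["pixels"],cv2.COLOR_RGB2HSV)
b=(hs[...,0]>100)&(hs[...,0]<125)&(hs[...,1]>150)&(hs[...,2]>90);n,l,st,ce=cv2.connectedComponentsWithStats(b.astype(np.uint8))
for k in range(1,n):
    if st[k][4]>300: print(st[k],ce[k],atz(w,ce[k],114))
```

```text
[542.7600847  301.97868807  42.95739207] [-0.19898068 -2.99946621  4.86717661]
[ 213  300   82   27 2154] [253.28226555 313.11559889] [540.91162136 301.08298772 114.        ]
```

View pics/c1.png

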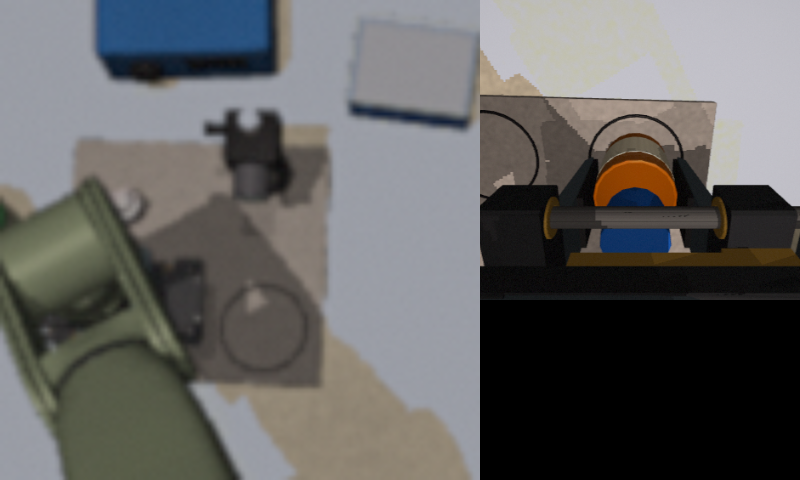

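The bottle is in the park ring (right crop, around (638,180)) and still gripped. The view ring is clear. I'm releasing and rising.

Call:
apply_moves --delta_pos '[[0,0,0],[0,0,0],[0,0,0],[0,0,0],[0,0,0],[0,0,0],[0,0,0]]' --rot '[[0,0,0],[0,0,0],[0,0,0],[0,0,0],[0,0,0],[0,0,0],[0,0,0]]' --hand '[0.7,0.8,1,1,1,1,1]'

```text
time_s: 9.23
ee_pos: [542.7, 300.7, 42.7]
ee_rot: [180.0, -0.0, 178.2]
force: [0.5, 0.1, 0.6]
gripper_width: 90.8
gripper_force: 0.0
```

Call:
apply_moves --delta_pos '[[0,0,0.15],[0,0,0.4],[0,0,0.7],[0,0,1],[0,0,1],[0,0,1]]' --rot '[[0,0,0],[0,0,0],[0,0,0],[0,0,0],[0,0,0],[0,0,0]]' --hand '[1,1,1,1,1,1]'

```text
time_s: 9.73
ee_pos: [544.0, 301.4, 165.5]
ee_rot: [179.8, 0.3, 178.2]
force: [-0.1, -0.7, 0.7]
gripper_width: 91.0
gripper_force: 0.0
```

Call:
apply_moves --delta_pos '[[0,-0.5,0.3],[0,-0.5,0.6],[0,-0.5,0.9],[0,-0.5,0.9],[0,-0.5,0.9],[0,-0.5,0.9]]' --rot '[[0,0,0],[0,0,0],[0,0,0],[0,0,0],[0,0,0],[0,0,0]]' --hand '[1,1,1,1,1,1]'

```text
time_s: 10.23
ee_pos: [542.2, 240.5, 269.3]
ee_rot: [-180.0, -0.1, 178.2]
force: [-0.5, -0.6, -0.9]
gripper_width: 91.1
gripper_force: 0.0
```

Run:
```python
from h import *
w=wrist();save(w,"w3");print(env.state()["ee_pos"])
hs=cv2.cvtColor(w["pixels"],cv2.COLOR_RGB2HSV)
b=(hs[...,0]>100)&(hs[...,0]<125)&(hs[...,1]>150)&(hs[...,2]>90);n,l,st,ce=cv2.connectedComponentsWithStats(b.astype(np.uint8))
for k in range(1,n):
    if st[k][4]>300: print(st[k],ce[k],atz(w,ce[k],114))
for q in ("bottle_center",):
    o=spotter.landmark_of(w,q);print(q,[(x["position"],x["score"],atz(w,x["position"],61)) for x in o[:1]])
np.savez("w3.npz",R=w["R"],t=w["t"],K=w["camera_matrix"],p=w["pixels"])
```

```text
[541.7086848  240.52136808 268.21166752]
[291 166  29  29 671] [305.14605067 179.88971684] [542.78059689 300.25120695 114.        ]
bottle_center [([297.9, 172.2], 0.94, array([545.5095003 , 299.73317477,  61.        ]))]
```

View pics/w3.png

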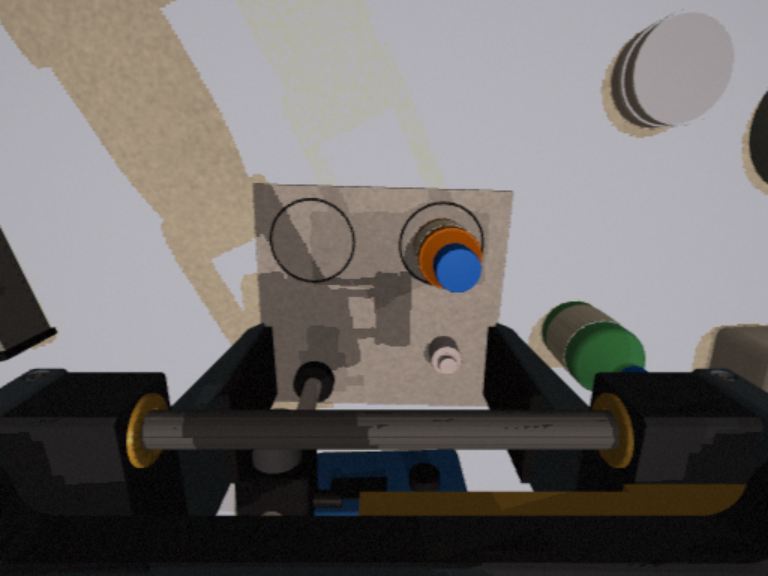

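The bottle is released at about (543,300), its cap at (458,269), inside the park ring. The post foot is at (313,381). Next I'll tilt back for one level look at the lens to get its height.

Call:
apply_moves --delta_pos '[[-0.3,-0.2,0],[-0.6,-0.4,0],[-0.93,-0.63,-0.15],[-0.93,-0.63,-0.15],[-0.93,-0.63,-0.15],[-0.93,-0.63,-0.15],[-0.93,-0.63,-0.15],[-0.93,-0.63,-0.15],[-0.93,-0.63,-0.15],[-0.93,-0.63,-0.15]]' --rot '[[0,-0.08,0],[0,-0.16,0],[0,-0.24,0],[0,-0.32,0],[0,-0.4,0],[0,-0.48,0],[0,-0.56,0],[0,-0.58,0],[0,-0.58,0],[0,-0.58,0]]' --hand '[1,1,1,1,1,1,1,1,1,1]'

```text
time_s: 11.17
ee_pos: [428.1, 164.4, 248.4]
ee_rot: [178.4, 49.5, 177.8]
force: [-1.2, -0.8, 0.3]
gripper_width: 91.4
gripper_force: 0.0
```

Run:
```python
from h import *
w=wrist();save(w,"w4")
s=env.state();print(s["ee_pos"],s["ee_rot"])
np.savez("w4.npz",R=w["R"],t=w["t"],K=w["camera_matrix"],p=w["pixels"])
for q in ("lens_head","view"):
    for x in spotter.landmark_of(w,q)[:2]:
        c,d=ray(w,x["position"]);print(q,x["position"],x["score"],c+d*(535.5-c[0])/d[0])
a=np.load("w3.npz");f=dict(R=a["R"],t=a["t"],camera_matrix=a["K"]);print("post foot",atz(f,(313.5/1.5,381/1.5),14))
```

```text
[428.86976462 164.66184003 249.30296037] [178.34122435  49.51610054 177.77369535]
lens_head [263.9, 209.1] 0.66 [535.5        174.65936653 186.76958419]
view [259.8, 204.8] 0.57 [535.5        170.37766813 181.6899762 ]
post foot [690.06884794 162.20180558  14.        ]
```

View pics/w4.png

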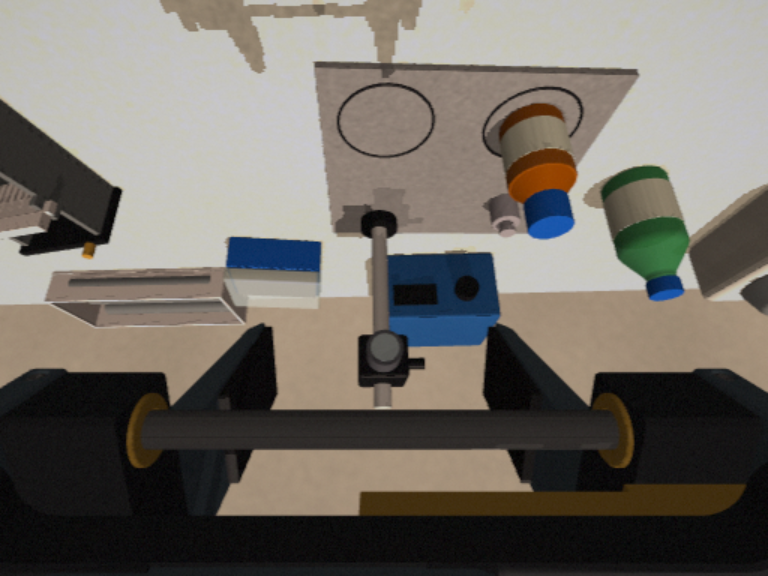

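Run:
```python
from h import *
a=np.load("w4.npz");f=dict(R=a["R"],t=a["t"],camera_matrix=a["K"])
for v in (345,350,355):
    c,d=ray(f,(384/1.5,v/1.5));print(v,c+d*(626.5-c[0])/d[0])
print("foot",atz(f,(379/1.5,224/1.5),14)); print("ring",atz(f,(386/1.5,120/1.5),8))
cv2.imwrite("pics/lens.png",cv2.resize(a["p"][205:275,225:295,::-1],None,fx=8,fy=8,interpolation=cv2.INTER_CUBIC))
```

```text
345 [626.5        165.66616364 183.41087892]
350 [626.5        165.55884311 188.12165357]
355 [626.5        165.45252708 192.78833676]
foot [689.9864407  163.11312335  14.        ]
ring [531.25592902 171.98054958   8.        ]
```

View pics/lens.png

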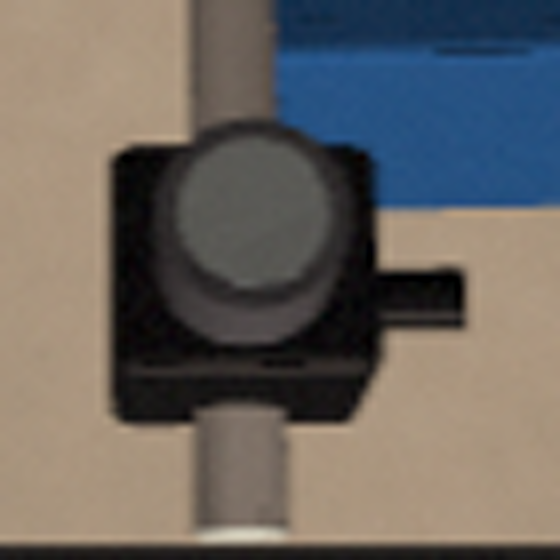

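The crop shows the lens front face centred at crop (252,210), which gives a lens height of about 185 mm. Next, to the tank.

Call:
apply_moves --delta_pos '[[0.2,-0.3,0],[0.2,-0.6,0],[0.2,-0.8,0],[0.2,-1,0],[0.2,-1,0],[0.2,-1,0],[0.2,-1,0],[0.2,-1,0]]' --rot '[[0,0.08,0],[0,0.16,0],[0,0.24,0],[0,0.32,0],[0,0.4,0],[0,0.48,0],[0,0.56,0],[0,0.58,0]]' --hand '[1,1,1,1,1,1,1,1]'

```text
time_s: 11.98
ee_pos: [454.4, 44.1, 253.6]
ee_rot: [-178.6, 20.0, 177.5]
force: [-0.3, -0.4, -0.5]
gripper_width: 91.4
gripper_force: 0.0
```

Call:
apply_moves --delta_pos '[[0.2,-0.3,0],[0.2,-0.6,0],[0.2,-0.8,0],[0.2,-1,0],[0.2,-1,0],[0.2,-1,0]]' --rot '[[0,0,-0.08],[0,0,-0.16],[0,0,-0.24],[0,0,-0.32],[0,0,-0.4],[0,0,-0.44]]' --hand '[0.6,0.6,0.6,0.6,0.6,0.6]'

```text
time_s: 12.48
ee_pos: [480.3, -75.9, 253.0]
ee_rot: [-178.5, 20.2, 139.3]
force: [0.5, 0.2, -0.2]
gripper_width: 55.6
gripper_force: 0.0
```

Call:
apply_moves --delta_pos '[[0.2,-0.3,0],[0.2,-0.6,0],[0.2,-0.8,0],[0.2,-1,-0.2],[0.2,-1,-0.2],[0.2,-1,-0.2],[0.2,-1,-0.2],[0.2,-1,-0.2]]' --rot '[[0,0,-0.08],[0,0,-0.16],[0,0,-0.24],[0,0,-0.32],[0,0,-0.4],[0,0,-0.44],[0,0,-0.44],[0,0,-0.44]]' --hand '[0.6,0.6,0.6,0.6,0.6,0.6,0.6,0.6]'

```text
time_s: 13.15
ee_pos: [503.9, -195.1, 228.5]
ee_rot: [-178.3, 20.2, 102.0]
force: [-1.3, 0.1, 0.2]
gripper_width: 54.9
gripper_force: 0.0
```

Run:
```python
from h import *
a=np.load("w4.npz");f=dict(R=a["R"],t=a["t"],camera_matrix=a["K"])
c,d=ray(f,(255.6,271.9));print("post top z~230?",c+d*(685-c[0])/d[0])
w=wrist();save(w,"w5");s=env.state();print(s["ee_pos"],s["ee_rot"])
np.savez("w5.npz",R=w["R"],t=w["t"],K=w["camera_matrix"],p=w["pixels"])
for q,z in (("comb_center",69),("comb",30),("tank",0),("fine_center",59)):
    for x in spotter.landmark_of(w,q)[:1]: print(q,x["position"],x["score"],atz(w,x["position"],z))
```

```text
post top z~230? [685.         163.6303965  231.13298462]
[ 503.55953216 -194.96453122  228.75405161] [-178.35669521   20.20798436  102.00315998]
comb_center [253.3, 137.3] 0.6 [ 501.36561996 -201.38532206   69.        ]
comb [252.9, 121.4] 0.76 [ 499.54720539 -199.91050393   30.        ]
tank [282.3, 111.0] 0.79 [ 535.38767068 -190.93126089    0.        ]
fine_center [322.0, 129.8] 0.9 [ 575.02613172 -181.12640642   59.        ]
```

View pics/w5.png

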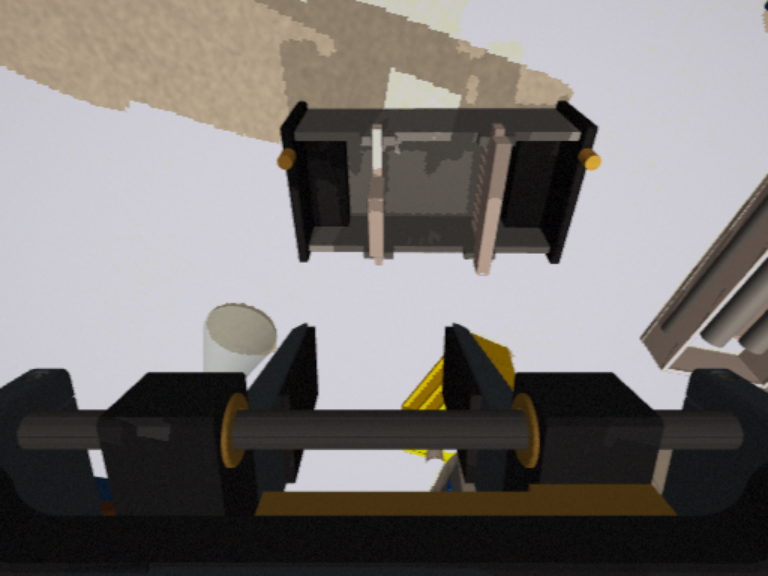

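The wrist view shows the tall-grip comb at (377,195), fine comb at (490,200) and orange pegs at (287,159) and (592,160). The tool still has 20° of tilt left over, which I'll work out and take off.

Run:
```python
from h import *
from scipy.spatial.transform import Rotation as Ro
s=env.state();A=Ro.from_euler('xyz',s["ee_rot"],degrees=True);B=Ro.from_euler('xyz',[180,0,102],degrees=True)
print((B*A.inv()).as_rotvec()/1.5)
a=np.load("w5.npz");f=dict(R=a["R"],t=a["t"],camera_matrix=a["K"])
hs=cv2.cvtColor(a["p"],cv2.COLOR_RGB2HSV)
for px in((287,159),(592,160),(377,195)): print(hs[int(px[1]/1.5),int(px[0]/1.5)])
p=[atz(f,np.array(q)/1.5,70) for q in((287,159),(592,160))];print(p,np.degrees(np.arctan2(*(p[1]-p[0])[1::-1])))
```

```text
[0.23451622 0.03062959 0.00392549]
[ 18 203 118]
[ 20 191 208]
[ 12  52 108]
[array([ 431.84363959, -179.89299785,   70.        ]), array([ 634.4394576 , -137.42330081,   70.        ])] 11.839347801995102
```

Call:
apply_moves --delta_pos '[[-0.025,-0.067,-0.12],[-0.025,-0.067,-0.12],[-0.025,-0.067,-0.12],[-0.025,-0.067,-0.12],[-0.025,-0.067,-0.12],[-0.025,-0.067,-0.12],[-0.025,-0.067,-0.12]]' --rot '[[0.08,0.01,0.001],[0.16,0.02,0.002],[0.235,0.031,0.004],[0.235,0.031,0.004],[0.235,0.031,0.004],[0.235,0.031,0.004],[0.235,0.031,0.004]]' --hand '[0.6,0.6,0.6,0.6,0.6,0.6,0.6]'

```text
time_s: 13.98
ee_pos: [499.7, -201.8, 214.3]
ee_rot: [-179.9, 0.0, 102.1]
force: [0.1, -0.4, -1.2]
gripper_width: 54.8
gripper_force: 0.0
```

Run:
```python
from h import *
w=wrist();s=env.state();print(s["ee_pos"],s["ee_rot"])
save(w,"w6")
np.savez("w6.npz",R=w["R"],t=w["t"],K=w["camera_matrix"],p=w["pixels"])
for q,z in (("comb_center",69),("comb",30),("tank",0),("fine_center",59)):
    for x in spotter.landmark_of(w,q)[:1]: print(q,x["position"],x["score"],atz(w,x["position"],z))
hs=cv2.cvtColor(w["pixels"],cv2.COLOR_RGB2HSV)
b=((hs[...,0]>12)&(hs[...,0]<26)&(hs[...,1]>165)&(hs[...,2]>80)).astype(np.uint8);b[240:]=0
n,l,st,ce=cv2.connectedComponentsWithStats(b)
for k in range(1,n):
    if st[k][4]>12: print(st[k],ce[k],atz(w,ce[k],68))
c=np.array([500.5,-203.,0]);u=np.array([.9786,.2057,0]);v=np.array([-.2057,.9786,0])
for m in spotter.trace(w,"comb")[:1]:
    M=m["mask"];print(m["score"],m["box"])
    ys,xs=np.nonzero(M);P=np.array([atz(w,p,108) for p in zip(xs,ys)])-c
    a,bq=P@u,P@v;
    for lo in range(-80,80,10):
        k=(bq>=lo)&(bq<lo+10)
        if k.sum(): print(lo,k.sum(),a[k].min().round(1),a[k].max().round(1))
```

```text
[ 499.84962141 -201.64926525  214.41860398] [-1.79914563e+02  7.12670225e-04  1.02084032e+02]
comb [251.6, 168.5] 0.91 [ 496.29947215 -194.87201487   30.        ]
tank [280.9, 166.6] 0.57 [ 535.80337795 -190.24070676    0.        ]
fine_center [318.1, 175.5] 0.64 [ 572.31791639 -180.70106472   59.        ]
[379 145  12  11  76] [385.44736842 150.05263158] [ 634.24230909 -135.90176797   68.        ]
[191 146  10   9  67] [195.31343284 150.17910448] [ 430.07233771 -179.83660711   68.        ]
0.72 [253.3, 176.9, 15.3, 95.5]
-40 16 -3.5 0.6
-30 45 -3.5 0.6
-20 89 -5.6 3.6
-10 91 -6.6 3.5
0 105 -5.6 4.4
10 100 -5.6 3.4
20 95 -5.5 3.3
30 62 -4.6 2.2
40 60 -3.6 1.2
50 66 -3.6 1.2
60 10 -3.6 1.1
```

View pics/w6.png

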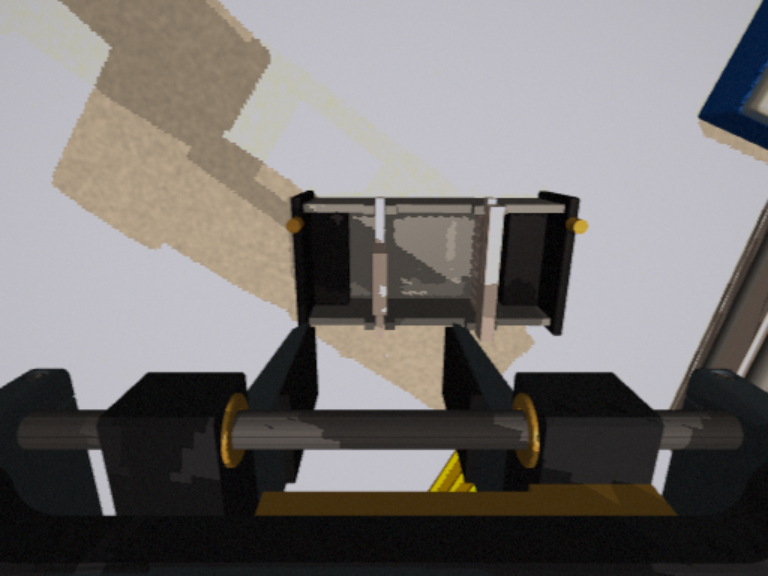

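The tall-grip comb runs from (380,198) to (382,328), its grip around (381,270). It sits midway between the open fingers at (310,360) and (450,360).

Run:
```python
from h import *
a=np.load("w6.npz");f=dict(R=a["R"],t=a["t"],camera_matrix=a["K"])
p=[atz(f,np.array(q)/1.5,72) for q in((380,197),(382,329))];print(p,np.linalg.norm(p[0]-p[1]),"bar mid",(p[0]+p[1])/2)
p=[atz(f,np.array(q)/1.5,60) for q in((302,201),(305,322),(550,201),(548,326))];print(np.round(p),"tank mid",np.mean(p,0))
p=[atz(f,np.array(q)/1.5,108) for q in((379,243),(380,313))];print("grip",p,np.linalg.norm(p[0]-p[1]))
```

```text
[array([ 488.09776635, -146.2857921 ,   72.        ]), array([ 510.76360424, -244.44616042,   72.        ])] 100.74322863957148 bar mid [ 499.43068529 -195.36597626   72.        ]
[[ 433. -162.   60.]
 [ 450. -256.   60.]
 [ 612. -124.   60.]
 [ 642. -219.   60.]] tank mid [ 534.08839251 -190.20364977   60.        ]
grip [array([ 492.96541792, -172.02560904,  108.        ]), array([ 503.71647952, -219.01792711,  108.        ])] 48.20646515370344
```

Call:
apply_moves --delta_pos '[[-0.013,0.038,-0.3],[-0.013,0.038,-0.6],[-0.013,0.038,-0.9],[-0.013,0.038,-0.9],[-0.013,0.038,-0.9],[-0.013,0.038,-0.9]]' --rot '[[0,0,0],[0,0,0],[0,0,0],[0,0,0],[0,0,0],[0,0,0]]' --hand '[0.6,0.6,0.6,0.6,0.6,0.6]'

```text
time_s: 14.78
ee_pos: [500.0, -198.9, 108.1]
ee_rot: [179.9, 0.1, 102.0]
force: [-0.4, 0.6, 0.4]
gripper_width: 54.7
gripper_force: 0.0
```

Call:
apply_moves --delta_pos '[[0,0,-0.1],[0,0,-0.23],[0,0,-0.23],[0,0,-0.23],[0,0,-0.23]]' --rot '[[0,0,0],[0,0,0],[0,0,0],[0,0,0],[0,0,0]]' --hand '[0.6,0.6,0.6,0.6,0.6]'

```text
time_s: 15.2
ee_pos: [499.9, -199.0, 80.8]
ee_rot: [179.9, 0.1, 102.0]
force: [0.4, -0.7, -0.3]
gripper_width: 54.5
gripper_force: 0.0
```

Call:
apply_moves --delta_pos '[[0,0,0],[0,0,0],[0,0,0],[0,0,0],[0,0,0],[0,0,0],[0,0,0],[0,0,0],[0,0,0],[0,0,0]]' --rot '[[0,0,0],[0,0,0],[0,0,0],[0,0,0],[0,0,0],[0,0,0],[0,0,0],[0,0,0],[0,0,0],[0,0,0]]' --hand '[0.4,0.3,0.2,0.15,0.1,0.05,0,0,0,0]' --newtons 15

```text
time_s: 16.03
ee_pos: [498.5, -198.4, 78.7]
ee_rot: [-179.9, -0.0, 102.0]
force: [-0.4, 0.8, 0.4]
gripper_width: 10.1
gripper_force: 15.0
```

Gripped at 10.1 mm, 15 N. Drawing it straight up.

Call:
apply_moves --delta_pos '[[0,0,0.05],[0,0,0.12],[0,0,0.22],[0,0,0.34],[0,0,0.46],[0,0,0.58],[0,0,0.7],[0,0,0.82],[0,0,0.94],[0,0,1]]' --rot '[[0,0,0],[0,0,0],[0,0,0],[0,0,0],[0,0,0],[0,0,0],[0,0,0],[0,0,0],[0,0,0],[0,0,0]]' --hand '[0,0,0,0,0,0,0,0,0,0]'

```text
time_s: 16.87
ee_pos: [499.4, -198.7, 201.4]
ee_rot: [179.9, 0.1, 102.0]
force: [0.0, -0.1, -0.1]
gripper_width: 10.2
gripper_force: 15.0
```

Call:
apply_moves --delta_pos '[[0,0,0.06],[0,0,0.13],[0,0,0.13],[0,0,0.13]]' --rot '[[0,0,0],[0,0,0],[0,0,0],[0,0,0]]' --hand '[0,0,0,0]'

```text
time_s: 17.2
ee_pos: [498.5, -198.4, 214.4]
ee_rot: [-179.9, -0.0, 102.0]
force: [-0.1, 0.0, -0.2]
gripper_width: 9.9
gripper_force: 15.0
```

Run:
```python
from h import *
s=env.state();print(s["ee_pos"],s["gripper_width"],s["gripper_force"])
F={n:viewer.grab_frame(n) for n in("scene","top")};w=wrist()
for q in ("comb_center","comb_face","fine_center","bottle_center"):
    print(q,[(n,np.round(proj(F[n],[498.5,-198,185]),1),o[0]["position"],o[0]["score"]) for n in F for o in [spotter.landmark_of(F[n],q)] if o])
```

```text
[ 498.52528019 -198.36445602  214.40892346] 9.903806327328757 14.999944567680359
comb_center [('scene', array([176.9, 206.9]), [176.0, 204.0], 0.7)]
comb_face [('scene', array([176.9, 206.9]), [177.8, 208.3], 0.57)]
fine_center [('scene', array([176.9, 206.9]), [205.6, 249.1], 0.88), ('top', array([324.9, 202.8]), [318.3, 183.9], 0.45)]
bottle_center [('scene', array([176.9, 206.9]), [304.9, 158.3], 0.63), ('top', array([324.9, 202.8]), [190.1, 197.8], 0.55)]
```

The comb came up with the gripper, and comb_face is where it should be. Moving to the viewing point.

Call:
apply_moves --delta_pos '[[0.01,0.08,0],[0.02,0.2,0],[0.035,0.35,0],[0.05,0.5,0],[0.065,0.65,0],[0.077,0.77,0]]' --rot '[[0,0,-0.005],[0,0,-0.012],[0,0,-0.02],[0,0,-0.03],[0,0,-0.037],[0,0,-0.0443]]' --hand '[0,0,0,0,0,0]'

```text
time_s: 18.25
ee_pos: [507.7, -104.1, 214.4]
ee_rot: [-179.9, -0.1, 98.1]
force: [-0.1, -0.2, -0.4]
gripper_width: 9.8
gripper_force: 15.0
```

Call:
apply_moves --delta_pos '[[0.015,0.15,0],[0.03,0.3,0],[0.045,0.45,0],[0.06,0.6,0],[0.077,0.77,0]]' --rot '[[0,0,-0.01],[0,0,-0.02],[0,0,-0.03],[0,0,-0.04],[0,0,-0.0443]]' --hand '[0,0,0,0,0]'

```text
time_s: 18.67
ee_pos: [516.8, -12.2, 214.4]
ee_rot: [-179.9, -0.0, 94.3]
force: [-0.4, -1.1, 0.3]
gripper_width: 10.1
gripper_force: 15.0
```

Call:
apply_moves --delta_pos '[[0.015,0.15,0],[0.03,0.3,0],[0.045,0.45,0],[0.06,0.6,0],[0.077,0.77,0]]' --rot '[[0,0,-0.01],[0,0,-0.02],[0,0,-0.03],[0,0,-0.04],[0,0,-0.0443]]' --hand '[0,0,0,0,0]'

```text
time_s: 19.08
ee_pos: [526.0, 80.2, 214.4]
ee_rot: [-179.9, -0.0, 90.5]
force: [-0.6, 0.0, -0.5]
gripper_width: 10.0
gripper_force: 15.0
```

Call:
apply_moves --delta_pos '[[0.015,0.15,0],[0.03,0.3,0],[0.045,0.43,0],[0.06,0.56,0],[0.07,0.68,0],[0.077,0.76,0],[0.077,0.76,0],[0.077,0.76,0],[0.077,0.76,0],[0.077,0.76,0]]' --rot '[[0,0,-0.01],[0,0,-0.02],[0,0,-0.03],[0,0,-0.04],[0,0,-0.0443],[0,0,-0.0443],[0,0,-0.0443],[0,0,-0.0443],[0,0,-0.0443],[0,0,-0.0443]]' --hand '[0,0,0,0,0,0,0,0,0,0]'

```text
time_s: 19.92
ee_pos: [535.4, 169.3, 214.4]
ee_rot: [-179.9, -0.0, 86.7]
force: [0.9, -0.4, -0.7]
gripper_width: 9.6
gripper_force: 15.0
```

Run:
```python
from h import *
s=env.state();print(s["ee_pos"],s["ee_rot"],s["gripper_width"],s["gripper_force"],np.abs(s["qvel"]).max())
F={n:viewer.grab_frame(n) for n in("scene","top")};w=wrist();F["wrist"]=w
for q,e in (("comb_face",[535.5,171,185]),("comb_center",[535.5,171,204]),("bottle_center",[543,300.5,61]),("view",[535.5,171,185])):
    print(q,[(n,np.round(proj(F[n],e),1),o[0]["position"],o[0]["score"]) for n in F for o in [spotter.landmark_of(F[n],q)] if o])
m=spotter.trace(w,"comb");print([(x["score"],x["box"]) for x in m[:1]])
m=spotter.trace(F["scene"],"comb");print([(x["score"],x["box"]) for x in m[:1]])
print([np.round(proj(F["scene"],[535.5,171+y,z])) for y,z in((-54,195),(54,195),(-22,243),(0,165))])
```

```text
[535.38494965 169.31305636 214.36907527] [-1.79923997e+02 -1.93009990e-02  8.66995736e+01] 9.612908855858237 14.999889135360718 0.24379980247050675
comb_face [('scene', array([279.7, 147.9]), [280.0, 148.2], 0.54), ('top', array([221. , 195.1]), [142.2, 239.2], 0.67), ('wrist', array([252.4, 219.6]), [252.9, 214.0], 0.46)]
comb_center [('scene', array([280.1, 143. ]), [276.6, 146.5], 0.65)]
bottle_center [('scene', array([304. , 159.4]), [303.9, 160.3], 0.81), ('top', array([190.4, 199.2]), [190.4, 198.8], 0.44), ('wrist', array([252.8,  56.2]), [252.0, 57.2], 0.74)]
view [('top', array([221. , 195.1]), [189.4, 200.6], 0.45)]
[(0.65, [253.3, 226.4, 17.8, 147.9])]
[(0.57, [279.5, 145.8, 19.7, 27.7])]
[array([268., 154.]), array([291., 137.]), array([276., 136.]), array([279., 153.])]
```

```bash
python3 -c "
from workcell import env
print(env.job_done())"
```

```text
the job is handed in; nothing more can be done
None
```

The job is handed in, with no verdict shown: the bottle stands released in the parking mark, about 1 mm off centre by my measurement, and the five-tooth comb is held still above the viewing mark, about 2 mm off sideways, 1 mm in height and square to the lens.

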